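# Drop the lid of the specimen case onto the fingers and lower it shut

### The job

The glazed lid of the wooden specimen case stands open on a small steel prop rod at the end of the case nearest the robot. With the fingers under the lid, push the prop outward, away from the case, so that the lid drops only a little way and is caught on the upper side of the fingers; let it rest there a moment, then lower it on the fingers until it is fully shut, with no bang at the end. Nothing is gripped or forced: do not raise the lid above where it stands, and leave the amber inside and the things round the case where they are.

Things in the scene. Friction and masses are not known exactly. Their poses are not given: they have to be found in the camera images.
- case: Wooden case, fixed to the table: 150 mm deep (x), 240 mm wide (y), rim 70 mm above the table, walls 8 mm. Origin: centre of its underside, on the table. z up; +x from its front to its hinges at the back, +y to its end nearest the robot. It stands across: its front faces the robot's right, more or less. Near end: y = +120 mm; outside of the front wall: x = -75 mm.
- lid (a joint): Angle of the lid in rad: 0 shut, flat on the rim; grows as it opens. It starts at 0.70, lying loose on the prop; its weight (0.26 to 0.44 kg) pulls it shut, the hinge has almost no friction and nothing holds it once the prop is gone. Wooden frame 12 mm thick, members 26 mm wide round a clear pane.
- lid_hinge (a point): Middle of the hinge line, on the lid's underside: in the case's axes x = +75 mm, y = 0, z = 70 mm. The hinge line runs along the case's y.
- lid_front (a point): Middle of the lid's lower front edge, 164 mm from the hinge line; moves with the lid. In the case's axes x = -50, z = 176 mm at the start, x = -89, z = 70 mm when shut. The lid is 268 mm wide: shut, it overhangs the case by a 14 mm lip at the front and both ends, so that fingers in front of the case can carry it by that lip right down to shut.
- prop (a joint): Angle of the prop in rad: 0 standing, leaning 0.05 in towards the case against its stop; grows as it swings outward (to the case's +y) about an axis along the case's x; at 2.2 it hangs outside the case. It does not spring back. A push outward of 1 to 3 N, some 12 to 18 mm at the tip, takes it from under the lid's end and the lid falls.
- prop_tip (a point): Centre of the rounded tip of the prop, a round steel rod 7 mm thick, 94 mm from pivot to here, outside the case's near end wall; the lid's near end member rests on it. Moves with the prop. At the start in the case's axes about x = -35, y = +122, z = 158 mm.
- prop_pivot (a point): Pivot of the prop: in the case's axes x = -35 mm, y = +127 mm, z = 64 mm.
- amber_oval: Dark oval piece of amber, 34 x 47 x 34 mm, loose on the lined floor in the near part of the case (floor 16 mm above the table). Origin under its centre.
- amber_02: Flat piece of amber, 33 x 51 x 16 mm, loose in the middle of the case. Origin under its centre.
- amber_14: Flat piece of amber, 31 x 59 x 15 mm, loose in the far part of the case. Origin under its centre.
- pen: White marker pen with a black cap, 17 x 135 x 16 mm, lying on the table towards the robot's right. Origin under its centre.
- cone: Pale metal cone, 49 mm across and 76 mm high, standing towards the robot's right. Origin under its centre.
- tweezers: Steel tweezers, 11 x 128 x 9 mm, lying to the left of the case, seen from the robot. Origin under their centre.
- amber_06: Orange piece of amber, 31 x 49 x 16 mm, lying on the table to the left of the case, seen from the robot. Origin under its centre.

How it is judged:
By the outcome, as a careful person would: the job done as asked, in the order asked, and still so for the second after the job is handed in, with the robot touching nothing.
It also fails if it takes over 42 s, if anything falls off the work surface, if the arm or the gripper's body presses on something with over 40 N, if the wrist force passes 120 N, or if a joint passes its speed limit or range.

### The arm

A 6-joint arm with a two-finger parallel gripper is mounted at the origin on a cart in front of the work surface, level with it; the furniture and walls round the work are solid. World frame = base frame: x ahead of the robot, y to its left, z up, the work surface at z = 0. Lengths are in m, angles in rad, forces in N, time in s.
With the tool pointing down it reaches from about 0.35 to 0.775 m from the base axis. Payload 7.3 kg.
Tool frame: the origin (TCP) lies at the very end of the fingers, on their centre line; the grasp point (between the pads) lies 19 mm behind it; z points along the fingers, y is the line along which they close (so a half turn about z gives the same grasp; the last joint's range is limited). The gripper opens to 92 mm and grips with 3 to 60 N. Pads are 19 mm wide; open, the fingers measure 130 mm over their backs; the gripper's body (75 mm by 190 mm) begins 47 mm behind the grasp point.
Start: joints at [-1.265, 0.342, 1.524, -0, 1.275, -0.146], TCP at [0.229, -0.472, 0.227] pointing down, gripper open.
Joint ranges: [-2.53, 2.53], [-0.77, 2.02], [0.04, 2.7], [-1, 4.14], [0.28, 2.66], [-3.11, 3.11]. Speed limits (rad/s): [2.57, 2.57, 3.14, 3.14, 3.14, 3.14].

### API

Orientations are given as [roll, pitch, yaw] about the fixed x, y, z axes, in that order (R = Rz(yaw) Ry(pitch) Rx(roll)).
In Python, from cell import robot gives the robot as it stands.
- The arm moves only by the tool apply_moves, never from a script. Its argument "rows" is a list of rows, each an object with "xyz": the shift along the tool's x, y, z in mm, a list of three; "turn": the turn about the tool's z in rad. A call has 1 to 10 rows; each row shifts and turns the commanded pose from where the row before left it, along the tool's axes as they then stand; what a row does not reach is not made up. A row lasts 1/8 s, in which the tool goes at most 62.5 mm and 10.7 degrees, less where a joint would pass 70% of its speed; a pose out of reach is approached as far as the arm can. A call with a gripper value outside its range is refused whole. "gripper" is the opening, from 0 (shut) to 1 (fully open), set as the call begins (left out, the last holds). The fingers move at their own pace and stop on an object; "newtons" is the grip in N (left out, the last holds). Time passes only in rows, so rows that do not move let the fingers close. It gives the time, the measured TCP pose, the force and the opening at its end, in the units of the state.
- robot.observe(): the state, without advancing time (a new reading comes with each control period).
- robot.read_camera(name): name is "scene" or "top" or "wrist"; returns a dict with "frame" (420x560x3 uint8, blue, green, red), "mtx" (3x3 intrinsics, pixels), "R" (3x3) and "t" (3): a world point X has camera coordinates R X + t; the wrist camera has in their place "T_tool_cam" (4x4, takes a point from camera to tool coordinates, whose origin is the TCP and whose axes are the flange's). Camera axes: x right, y down, z forward; pixel columns grow to the right and rows downward; lengths in m; the calibration is good to about 2 mm. A picture is of the moment at which its call begins: read the wrist's pose just before it. There is no depth.
- robot.hand_in(): hands the job in, once; it reports no verdict.
The state is a dict: "time": time; "qpos": joint angles; "qvel": joint speeds; "joint_efforts": joint torques, N m; "tool_pos": TCP position; "tool_rot": TCP orientation; "contact_force": force on the tool from outside, world axes, zero at the start; "torque": the same for the moment, N m; "opening": finger opening in m.
Only numpy, scipy, OpenCV 4.12 (cv2) and the standard library are available. Lean on these libraries where they do the work, as an engineer would, in place of code of your own. Each camera call takes 0.05 s, during which the arm holds its last target. There are 200 camera calls.

## Working session

There is one attempt and no reset: what is moved stays moved. The work goes in short steps, Python scripts to look and compute and a tool call to move; the robot and the scene stay as the last step left them, time stands still between calls to the robot, and variables do not carry over. Pictures are saved under pics/ and viewed, on a budget of 10 in all, crops included, one or two more only if the job needs it, and the job is handed in when it is done.

Besides the shell and the picture viewer there is one more tool, called after "Emit:" as name([rows], argument=value, ...), one row to a line, values as JSON. apply_moves: Moves the arm, as the interface text tells. Its arguments: {"type":"object","properties":{"rows":{"type":"array"},"gripper":{"type":"number"},"newtons":{"type":"number"}},"required":["rows"]}

```bash
mkdir -p pics; ls; python3 - <<'E'
from cell import robot
import cv2,numpy as np
s=robot.observe(); print({k:np.round(v,3).tolist() for k,v in s.items()})
for n in("scene","top"):
    c=robot.read_camera(n); cv2.imwrite(f"pics/{n}1.png",c["frame"]); np.savez(f"pics/{n}.npz",**{k:c[k] for k in("mtx","R","t")}); print(n,np.round(c["mtx"],1).tolist(),np.round(c["R"],3).tolist(),np.round(c["t"],3).tolist())
E
```

```text
pics
{'time': 0.0, 'qpos': [-1.265, 0.343, 1.525, 0.0, 1.275, -0.146], 'qvel': [0.001, 0.003, 0.001, -0.002, 0.0, 0.001], 'joint_efforts': [0.0, -43.124, -24.422, 0.072, 0.056, -0.0], 'tool_pos': [0.229, -0.472, 0.226], 'tool_rot': [-3.14, -0.0, 0.452], 'contact_force': [0.541, -0.205, 0.075], 'torque': [0.013, 0.064, 0.037], 'opening': 0.092}
scene [[408.1, 0.0, 283.2], [0.0, 408.1, 209.3], [0.0, 0.0, 1.0]] [[-0.816, -0.578, 0.012], [-0.261, 0.35, -0.9], [0.515, -0.737, -0.437]] [0.413, 0.24, 1.023]
top [[478.0, 0.0, 267.4], [0.0, 478.0, 211.1], [0.0, 0.0, 1.0]] [[-0.0, -1.0, -0.001], [-0.998, 0.0, -0.056], [0.056, 0.001, -0.998]] [-0.003, 0.546, 1.369]
```

View pics/scene1.png

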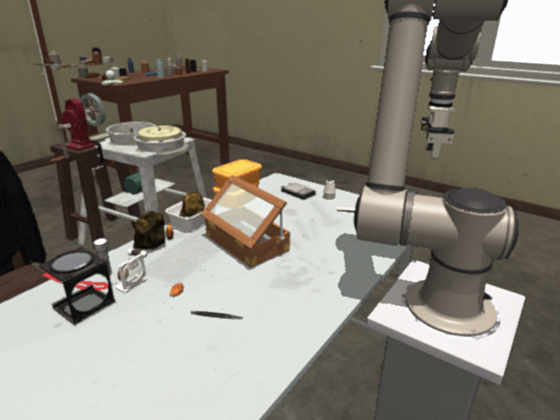

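View pics/top1.png

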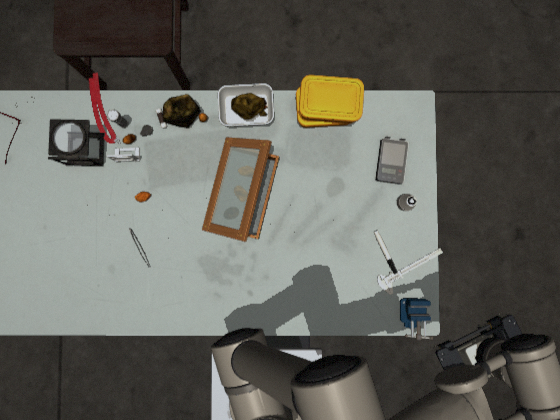

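```bash
python3 - <<'E'
import cv2,numpy as np
a=cv2.imread("pics/top1.png")[125:250,190:290]; b=cv2.imread("pics/scene1.png")[165:270,195:300]
a=cv2.resize(a,None,fx=4,fy=4,interpolation=cv2.INTER_CUBIC);b=cv2.resize(b,None,fx=3.8,fy=3.8,interpolation=cv2.INTER_CUBIC)
o=np.zeros((500,799,3),np.uint8);o[:,:400]=a;o[:b.shape[0],400:400+b.shape[1]]=b
cv2.imwrite("pics/crop1.png",o)
E
```

```text
(no output)
```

View pics/crop1.png

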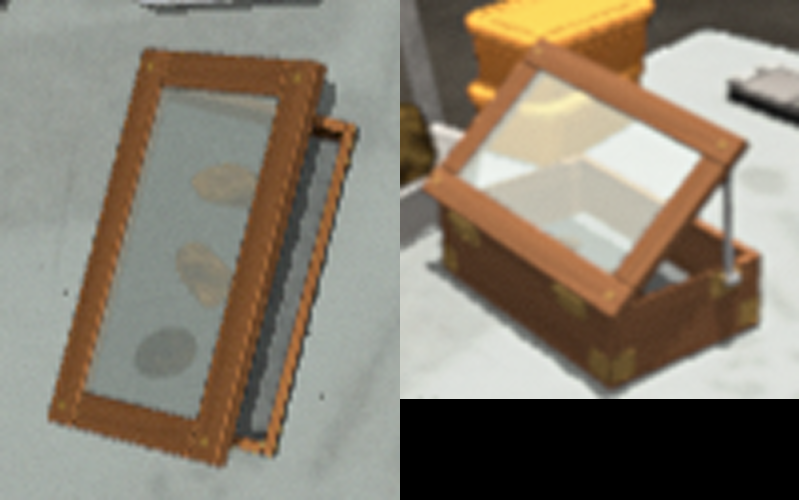

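```bash
cat > h.py <<'E'
import numpy as np
from scipy.spatial.transform import Rotation as Ro
def cam(n): return np.load(f"pics/{n}.npz")
def proj(c,P):
    q=np.asarray(P)@c["R"].T+c["t"]; q=q@c["mtx"].T; return q[:,:2]/q[:,2:]
def toW(p,P):  # p=(x,y,yaw) m ; P mm case
    c,s=np.cos(p[2]),np.sin(p[2]); P=np.asarray(P,float)/1000
    return np.c_[p[0]+c*P[:,0]-s*P[:,1],p[1]+s*P[:,0]+c*P[:,1],P[:,2]]
E
python3 - <<'E'
from h import *
from scipy.optimize import least_squares
T=[((-75,120,70),(273,456)),((-75,-120,70),(357,126)),((-50,-134,176),(327,66)),((-50,134,176),(222,466)),((82.7,134,79.2),(50,419)),((82.7,-134,79.2),(146,50))]
S=[((75,120,0),(612,392)),((-75,120,0),(760,325)),((-75,120,70),(760,258)),((-50,134,176),(747,147)),((82.7,134,79.2),(612,302)),((82.7,-134,79.2),(428,180)),((-42.3,-134,185.2),(543,40))]
tp=np.array([u for _,u in T])/4+[190,125]; sp=(np.array([u for _,u in S])-[400,0])/3.8+[195,165]
t,s=cam("top"),cam("scene")
def f(p): return np.r_[proj(t,toW(p,[a for a,_ in T]))-tp,proj(s,toW(p,[a for a,_ in S]))-sp]
r=least_squares(lambda p:f(p).ravel(),[.6,.07,1.57],loss="soft_l1")
print(r.x,np.degrees(r.x[2]));print(np.round(f(r.x),1).tolist())
for n,P in dict(tip=(-35,122,158),piv=(-35,127,64),front=(-50,0,176),shut=(-89,0,70),nearcorner=(-50,134,176)).items(): print(n,toW(r.x,[P]).round(4))
np.save("pose.npy",r.x)
from scipy.spatial.transform import Rotation as R
E
```

```text
[0.59955355 0.06533794 1.31628921] 75.41781615697649
[[-0.2, 0.4], [0.5, -0.2], [1.0, 0.1], [0.9, 0.8], [-1.1, 0.1], [-0.2, -0.7], [-0.7, 0.3], [0.2, 0.4], [0.7, -2.1], [1.4, -1.4], [-0.7, 2.9], [-2.1, 0.8], [-0.7, -2.5]]
tip [[0.4727 0.0622 0.158 ]]
piv [[0.4678 0.0634 0.064 ]]
front [[0.587  0.0169 0.176 ]]
shut [[ 0.5771 -0.0208  0.07  ]]
nearcorner [[0.4573 0.0507 0.176 ]]
```

The moves cannot tilt the tool directly, and a tool pointing straight down cannot get under the lid. I'll test in free space what the arm does at its reach limit.

Emit:
apply_moves([
  {"xyz": [0,50,0],"turn": 0},
  {"xyz": [0,50,0],"turn": 0},
  {"xyz": [0,50,0],"turn": 0},
  {"xyz": [0,50,0],"turn": 0},
  {"xyz": [0,40,0],"turn": 0},
  {"xyz": [0,40,0],"turn": 0},
], gripper=0)

```text
time: 0.85
tool_pos: [0.3516, -0.7245, 0.2262]
tool_rot: [-3.141, -0.0, 0.452]
contact_force: [-0.2, -0.7, 1.2]
opening: 0.0365
```

```bash
python3 -c "
from cell import robot
import numpy as np
s=robot.observe(); print({k:np.round(v,3).tolist() for k,v in s.items()})"
```

```text
{'time': 0.85, 'qpos': [-1.214, 0.984, 0.357, 0.0, 1.801, -0.095], 'qvel': [0.036, 1.082, -2.236, -0.001, 1.137, 0.038], 'joint_efforts': [0.848, -77.743, -18.829, 0.094, -1.04, -0.059], 'tool_pos': [0.352, -0.724, 0.226], 'tool_rot': [-3.141, -0.0, 0.452], 'contact_force': [-0.171, -0.723, 1.189], 'torque': [-0.071, -0.06, 0.008], 'opening': 0.037}
```

Emit:
apply_moves([
  {"xyz": [0,30,0],"turn": 0},
  {"xyz": [0,30,0],"turn": 0},
  {"xyz": [0,30,0],"turn": 0},
  {"xyz": [0,0,0],"turn": 0},
])

```text
time: 1.35
tool_pos: [0.3697, -0.7621, 0.211]
tool_rot: [3.103, 0.0, 0.452]
contact_force: [-0.4, -0.4, 0.8]
opening: 0.001
```

```bash
python3 -c "
from cell import robot
import numpy as np
s=robot.observe(); print({k:np.round(v,4).tolist() for k,v in s.items() if k in('qpos','qvel','tool_pos','tool_rot')})"
```

```text
{'qpos': [-1.2108, 1.1497, 0.0374, 0.0036, 1.9164, -0.0905], 'qvel': [-0.0007, -0.0355, -0.0182, -0.0001, 0.0194, 0.001], 'tool_pos': [0.3697, -0.7621, 0.211], 'tool_rot': [3.1033, 0.0001, 0.4518]}
```

Emit:
apply_moves([
  {"xyz": [0,60,0],"turn": 0},
  {"xyz": [0,60,0],"turn": 0},
  {"xyz": [0,60,0],"turn": 0},
  {"xyz": [0,60,0],"turn": 0},
  {"xyz": [0,0,0],"turn": 0},
])

```text
time: 1.98
tool_pos: [0.3969, -0.8182, 0.1772]
tool_rot: [2.948, 0.0, 0.452]
contact_force: [-0.7, 0.3, 0.0]
opening: 0.0004
```

```bash
python3 -c "
from cell import robot
import numpy as np
s=robot.observe(); print({k:np.round(v,4).tolist() for k,v in s.items() if k in('qpos','qvel','tool_pos','tool_rot')})"
```

```text
{'qpos': [-1.2093, 1.1969, 0.037, 0.0173, 1.7151, -0.0861], 'qvel': [-0.0008, -0.0054, -0.0083, -0.0028, 0.0255, -0.0006], 'tool_pos': [0.3969, -0.8182, 0.1772], 'tool_rot': [2.9483, 0.0002, 0.4518]}
```

The reach limit tilts the tool, and the tilt persists. I'll fit a kinematic model so I can plan a tilted approach.

```bash
cat >> h.py <<'E'
def rz(a): return Ro.from_euler('z',a).as_matrix()
def ry(a): return Ro.from_euler('y',a).as_matrix()
K=None
def fk(q,k):  # k: a0,h,L1,L2,Lt,d
    R1=rz(q[0]); p=R1@[k[0],k[5],k[1]]
    A=R1@ry(q[1]); p=p+A@[0,0,k[2]]
    A=A@ry(q[2]); p=p+A@[k[6],0,k[3]]
    A=A@rz(q[3])@ry(q[4]); p=p+A@[0,0,k[4]]
    return p,A@rz(q[5]+k[7])
LO=np.array([-2.53,-.77,.04,-1,.28,-3.11]);HI=np.array([2.53,2.02,2.7,4.14,2.66,3.11])
def ik(p,R,k,q0):
    from scipy.optimize import least_squares
    def f(q):
        a,B=fk(q,k); return np.r_[(a-p)*5,Ro.from_matrix(B.T@R).as_rotvec()]
    r=least_squares(f,np.clip(q0,LO+.01,HI-.01),bounds=(LO,HI)); return r.x,np.abs(r.fun).max()
E
python3 - <<'E'
from h import *
from scipy.optimize import least_squares
D=[([-1.265,.3425,1.5245,0,1.275,-.146],[.229,-.472,.2265],[3.1416,0,.452]),
([-1.214,.984,.357,0,1.801,-.095],[.352,-.7245,.2262],[3.1416,0,.452]),
([-1.2108,1.1497,.0374,.0036,1.9164,-.0905],[.3697,-.7621,.2110],[3.1033,0,.4518]),
([-1.2093,1.1969,.0370,.0173,1.7151,-.0861],[.3969,-.8182,.1772],[2.9483,0,.4518])]
def f(k):
    o=[]
    for q,p,e in D:
        a,B=fk(q,k);o+=[*(a-p)*5,*Ro.from_matrix(B.T@Ro.from_euler('xyz',e).as_matrix()).as_rotvec()]
    return np.r_[o,(k[0])*.01,k[6]*.01]
for s in(1.57,-1.57,0,3.1):
    r=least_squares(f,[0,.3,.4,.4,.2,.07,0,s]);print(r.x.round(4),r.cost,np.abs(r.fun).max())
    if r.cost<1e-3: np.save("k.npy",r.x)
E
```

```text
[-9.0000e-04  2.2140e-01  5.0690e-01  3.8000e-01  3.1690e-01  7.6500e-02
  4.6600e-02  1.5707e+00] 2.6036454962874493e-06 0.001557194744692958
[-9.0000e-04  2.2140e-01  5.0690e-01  3.8000e-01  3.1690e-01  7.6500e-02
  4.6600e-02  1.5707e+00] 2.6036454962872338e-06 0.0015571946863171537
[-9.0000e-04  2.2140e-01  5.0690e-01  3.8000e-01  3.1690e-01  7.6500e-02
  4.6600e-02  1.5707e+00] 2.6036454962872384e-06 0.001557194717496102
[-9.0000e-04  2.2140e-01  5.0690e-01  3.8000e-01  3.1690e-01  7.6500e-02
  4.6600e-02  1.5707e+00] 2.603645496287435e-06 0.001557194746465984
```

```bash
cat >> h.py <<'E'
def Rt(psi,b):  # z_tool az psi, down b; y_tool horizontal, x_tool up-ish sign -> x = z turned up
    z=np.array([np.cos(b)*np.cos(psi),np.cos(b)*np.sin(psi),-np.sin(b)]); x=np.array([np.sin(b)*np.cos(psi),np.sin(b)*np.sin(psi),np.cos(b)])
    return np.c_[x,np.cross(z,x),z]
E
python3 - <<'E'
from h import *
k=np.load("k.npy");P=np.load("pose.npy")
cas=lambda x,y,z: toW(P,[(x,y,z)])[0]
for psi in(60,70,75):
  for b in(20,35,45):
    R=Rt(np.radians(psi),np.radians(b))
    for fl,name in((0,"xup"),(1,"xdown")):
      RR=R@np.diag([-1,-1,1]) if fl else R
      W=[.9*np.array([np.cos(np.radians(psi)),np.sin(np.radians(psi)),0])+[0,0,.35],np.array([.25,.5,.4]),np.array([.35,.15,.45]),cas(-130,115,260),cas(-110,105,160),cas(-25,100,140),cas(-25,117,140),cas(-79,117,55)]
      q=np.array([np.radians(psi)-.1,1.1,.2,0.02,.8,(1.57 if fl else -1.57)]);out=[];p0=W[0]
      ql=[]
      for w in W:
        for s in np.linspace(0,1,6): q,e=ik(p0+s*(w-p0),RR,k,q)
        p0=w; ql.append((q.round(2),round(e,3)))
      print(psi,b,name,[e for _,e in ql]); 
      if psi==70 and b==35:
        for a in ql: print("   ",a)
E
```

```text
60 20 xup [np.float64(0.065), np.float64(0.027), np.float64(0.0), np.float64(0.0), np.float64(0.0), np.float64(0.0), np.float64(0.0), np.float64(0.0)]
60 20 xdown [np.float64(0.065), np.float64(0.027), np.float64(0.0), np.float64(0.0), np.float64(0.0), np.float64(0.0), np.float64(0.0), np.float64(0.0)]
60 35 xup [np.float64(0.0), np.float64(0.0), np.float64(0.0), np.float64(0.0), np.float64(0.0), np.float64(0.0), np.float64(0.0), np.float64(0.0)]
60 35 xdown [np.float64(0.212), np.float64(0.171), np.float64(0.0), np.float64(0.0), np.float64(0.0), np.float64(0.0), np.float64(0.0), np.float64(0.0)]
60 45 xup [np.float64(0.0), np.float64(0.0), np.float64(0.0), np.float64(0.0), np.float64(0.0), np.float64(0.0), np.float64(0.0), np.float64(0.0)]
60 45 xdown [np.float64(0.371), np.float64(0.324), np.float64(0.029), np.float64(0.0), np.float64(0.0), np.float64(0.0), np.float64(0.0), np.float64(0.0)]
70 20 xup [np.float64(0.065), np.float64(0.0), np.float64(0.0), np.float64(0.0), np.float64(0.0), np.float64(0.0), np.float64(0.0), np.float64(0.0)]
70 20 xdown [np.float64(0.065), np.float64(0.
[... 2065 characters left out ...]
p.float64(0.0), np.float64(0.0), np.float64(0.0), np.float64(0.0), np.float64(0.0), np.float64(0.0)]
75 35 xup [np.float64(0.0), np.float64(0.0), np.float64(0.0), np.float64(0.0), np.float64(0.0), np.float64(0.0), np.float64(0.0), np.float64(0.0)]
75 35 xdown [np.float64(0.212), np.float64(0.122), np.float64(0.0), np.float64(0.0), np.float64(0.0), np.float64(0.0), np.float64(0.0), np.float64(0.0)]
75 45 xup [np.float64(0.0), np.float64(0.0), np.float64(0.0), np.float64(0.0), np.float64(0.0), np.float64(0.0), np.float64(0.0), np.float64(0.0)]
75 45 xdown [np.float64(0.371), np.float64(0.255), np.float64(0.0), np.float64(0.0), np.float64(0.0), np.float64(0.0), np.float64(0.0), np.float64(0.0)]
```

```bash
cat >> h.py <<'E'
def state():
    from cell import robot
    s=robot.observe(); return np.array(s["tool_pos"]),Ro.from_euler('xyz',s["tool_rot"]).as_matrix(),s
def plan(W,step=.055,turn=0,maxturn=.15,p=None,R=None):
    """rows (tool mm) through world waypoints W; turn spread over first rows"""
    p0,R0,s=state(); p=p0 if p is None else p; R=R0 if R is None else R; t=turn
    k=np.load("k.npy"); q=np.array(s["qpos"]); rows=[]
    for w in W:
        w=np.array(w,float); n=max(1,int(np.ceil(np.linalg.norm(w-p)/step)))
        for i in range(n):
            dt=np.clip(t,-maxturn,maxturn); dt=round(dt,2); t-=dt
            d=np.round(R.T@((w-p)/(n-i))*1000,1); p=p+R@d/1000; R=R@rz(dt)
            qn,e=ik(p,R,k,q); rows.append((d.tolist(),dt,round(float(np.abs(qn-q).max()/.125),1),round(float(e),3))); q=qn
    for i,r in enumerate(rows): print(i,*r)
    print(p.round(3),q.round(2))
E
python3 - <<'E'
from h import *
plan([(.40,-.62,.42),(.52,-.1,.45),(.45,.35,.45),(.19,.66,.42)],turn=-.77)
E
```

```text
0 [14.9, -21.2, -45.4] -0.15 1.9 0.0
1 [17.9, -18.7, -45.4] -0.15 1.1 0.0
2 [20.5, -15.8, -45.4] -0.15 1.1 0.0
3 [22.6, -12.6, -45.4] -0.15 1.1 0.0
4 [24.2, -9.1, -45.4] -0.15 1.0 0.0
5 [25.3, -5.4, -45.3] -0.02 0.5 0.0
6 [52.0, -5.5, -10.9] 0.0 1.4 0.0
7 [52.0, -5.5, -10.9] 0.0 1.0 0.0
8 [52.0, -5.5, -10.9] 0.0 0.8 0.0
9 [52.0, -5.6, -10.9] 0.0 0.6 0.0
10 [52.0, -5.5, -11.0] 0.0 0.7 0.0
11 [52.1, -5.6, -10.9] 0.0 0.7 0.0
12 [52.0, -5.5, -11.0] 0.0 0.8 0.0
13 [52.1, -5.6, -10.9] 0.0 0.8 0.0
14 [52.0, -5.5, -11.0] 0.0 0.9 0.0
15 [52.1, -5.6, -10.9] 0.0 0.9 0.0
16 [43.7, -23.8, -9.3] 0.0 0.8 0.0
17 [43.7, -23.7, -9.3] 0.0 0.8 0.0
18 [43.7, -23.8, -9.3] 0.0 0.8 0.0
19 [43.7, -23.7, -9.3] 0.0 0.8 0.0
20 [43.7, -23.8, -9.3] 0.0 0.8 0.0
21 [43.7, -23.7, -9.3] 0.0 0.8 0.0
22 [43.7, -23.8, -9.3] 0.0 0.8 0.0
23 [43.7, -23.7, -9.3] 0.0 0.7 0.0
24 [43.7, -23.8, -9.3] 0.0 0.8 0.0
25 [25.2, -43.7, -5.7] 0.0 0.7 0.0
26 [25.2, -43.6, -5.7] 0.0 0.7 0.0
27 [25.1, -43.7, -5.7] 0.0 0.7 0.0
28 [25.2, -43.6, -5.8] 0.0 0.6 0.0
29 [25.1, -43.7, -5.7] 0.0 0.7 0.0
30 [25.2, -43.6, -5.8] 0.0 0.9 0.0
31 [25.1, -43.7, -5.7] 0.0 1.4 0.0
32 [25.2, -43.6, -5.8] 0.0 2.2 0.009
[0.19 0.66 0.42] [ 1.24  0.89  0.04 -0.19  2.33  1.47]
```

Emit:
apply_moves([
  {"xyz": [15,-21,-45],"turn": -0.15},
  {"xyz": [18,-19,-45],"turn": -0.15},
  {"xyz": [20,-16,-45],"turn": -0.15},
  {"xyz": [23,-13,-45],"turn": -0.15},
  {"xyz": [24,-9,-45],"turn": -0.15},
  {"xyz": [25,-5,-45],"turn": -0.02},
  {"xyz": [52,-5.5,-11],"turn": 0},
  {"xyz": [52,-5.5,-11],"turn": 0},
  {"xyz": [52,-5.5,-11],"turn": 0},
  {"xyz": [52,-5.5,-11],"turn": 0},
])

```text
time: 3.22
tool_pos: [0.4477, -0.4106, 0.4312]
tool_rot: [3.001, 0.134, 1.212]
contact_force: [0.6, 0.3, 0.5]
opening: 0.0003
```

Emit:
apply_moves([
  {"xyz": [52,-5.5,-11],"turn": 0},
  {"xyz": [52,-5.5,-11],"turn": 0},
  {"xyz": [52,-5.5,-11],"turn": 0},
  {"xyz": [52,-5.5,-11],"turn": 0},
  {"xyz": [52,-5.5,-11],"turn": 0},
  {"xyz": [52,-5.5,-11],"turn": 0},
  {"xyz": [44,-24,-9],"turn": 0},
  {"xyz": [44,-24,-9],"turn": 0},
  {"xyz": [44,-24,-9],"turn": 0},
  {"xyz": [44,-24,-9],"turn": 0},
])

```text
time: 4.47
tool_pos: [0.4874, 0.1015, 0.4487]
tool_rot: [3.001, 0.132, 1.212]
contact_force: [1.2, 0.3, -0.7]
opening: 0.0004
```

Emit:
apply_moves([
  {"xyz": [44,-24,-9],"turn": 0},
  {"xyz": [44,-24,-9],"turn": 0},
  {"xyz": [44,-24,-9],"turn": 0},
  {"xyz": [44,-24,-9],"turn": 0},
  {"xyz": [44,-24,-9],"turn": 0},
  {"xyz": [25,-44,-6],"turn": 0},
  {"xyz": [25,-44,-6],"turn": 0},
  {"xyz": [25,-44,-6],"turn": 0},
  {"xyz": [25,-44,-6],"turn": 0},
  {"xyz": [25,-44,-6],"turn": 0},
])

```text
time: 5.72
tool_pos: [0.2833, 0.5458, 0.4302]
tool_rot: [3.003, 0.13, 1.212]
contact_force: [0.4, 1.0, 0.4]
opening: 0.0004
```

```bash
python3 -c "
from h import *
p,R,s=state();print(s['time'],p.round(3),R.round(3).tolist(),np.round(s['qpos'],3))"
```

```text
5.725 [0.283 0.546 0.43 ] [[0.348, 0.934, 0.084], [0.928, -0.331, -0.169], [-0.13, 0.137, -0.982]] [ 1.049  0.58   0.614 -0.178  2.047  1.325]
```

Emit:
apply_moves([
  {"xyz": [55,-8,0],"turn": 0},
  {"xyz": [55,-8,0],"turn": 0},
  {"xyz": [55,-8,0],"turn": 0},
  {"xyz": [60,0,0],"turn": 0},
  {"xyz": [60,0,0],"turn": 0},
  {"xyz": [60,0,0],"turn": 0},
  {"xyz": [60,0,0],"turn": 0},
  {"xyz": [60,0,0],"turn": 0},
  {"xyz": [60,0,0],"turn": 0},
  {"xyz": [60,0,0],"turn": 0},
])

```text
time: 6.98
tool_pos: [0.3468, 0.7968, 0.2452]
tool_rot: [2.977, -0.132, 1.253]
contact_force: [0.4, 0.0, 0.8]
opening: 0.0004
```

```bash
python3 -c "
from h import *
p,R,s=state();print(s['time'],p.round(3),R.round(3).tolist(),np.round(s['qpos'],3))"
```

```text
6.975 [0.347 0.797 0.245] [[0.31, 0.93, 0.197], [0.942, -0.329, 0.072], [0.132, 0.163, -0.978]] [ 1.126  1.117  0.037 -0.152  1.833  1.404]
```

Emit:
apply_moves([
  {"xyz": [58,0,-20],"turn": 0},
  {"xyz": [58,0,-20],"turn": 0},
  {"xyz": [58,0,-20],"turn": 0},
  {"xyz": [58,0,-20],"turn": 0},
  {"xyz": [58,0,-20],"turn": 0},
  {"xyz": [58,0,-20],"turn": 0},
  {"xyz": [58,0,-20],"turn": 0},
  {"xyz": [58,0,-20],"turn": 0},
  {"xyz": [58,0,-20],"turn": 0},
  {"xyz": [58,0,-20],"turn": 0},
])

```text
time: 8.22
tool_pos: [0.3176, 0.8731, 0.3993]
tool_rot: [2.93, -0.522, 1.332]
contact_force: [0.6, -0.2, 0.5]
opening: 0.0003
```

```bash
python3 -c "
from h import *
p,R,s=state();print(s['time'],p.round(3),R.round(3).tolist(),np.round(s['qpos'],3))"
```

```text
8.225 [0.318 0.873 0.399] [[0.205, 0.925, 0.32], [0.842, -0.333, 0.424], [0.498, 0.182, -0.848]] [ 1.187  0.975  0.037 -0.138  1.586  1.442]
```

Emit:
apply_moves([
  {"xyz": [57,-20,-12],"turn": 0},
  {"xyz": [57,-20,-12],"turn": 0},
  {"xyz": [57,-20,-12],"turn": 0},
  {"xyz": [57,-20,-12],"turn": 0},
  {"xyz": [57,-20,-12],"turn": 0},
  {"xyz": [57,-20,-12],"turn": 0},
  {"xyz": [57,-20,-12],"turn": 0},
  {"xyz": [57,-20,-12],"turn": 0},
  {"xyz": [57,-20,-12],"turn": 0},
])

```text
time: 9.35
tool_pos: [0.1427, 0.9342, 0.5454]
tool_rot: [2.885, -0.849, 1.434]
contact_force: [-0.7, 0.3, -0.1]
opening: 0.0006
```

```bash
python3 -c "
from h import *
p,R,s=state();print(s['time'],p.round(3),R.round(3).tolist(),np.round(s['qpos'],3))
z=R[:,2];print(np.degrees(np.arctan2(z[1],z[0])),np.degrees(np.arcsin(-z[2])))"
```

```text
9.35 [0.143 0.934 0.545] [[0.09, 0.932, 0.35], [0.654, -0.321, 0.685], [0.751, 0.168, -0.639]] [ 1.42   0.867  0.037 -0.25   1.392  1.607]
62.90362321830779 39.719905809714646
```

```bash
python3 - <<'E'
from h import *
plan([(.28,.60,.50),(.38,.15,.42),(.42,-.05,.32)],turn=.22,step=.058)
E
```

```text
0 [-34.4, 32.5, -21.7] 0.15 3.8 0.0
1 [-29.1, 37.3, -21.7] 0.07 2.0 0.0
2 [-26.4, 39.2, -21.7] 0.0 1.5 0.0
3 [-26.4, 39.2, -21.7] 0.0 1.2 0.0
4 [-26.4, 39.2, -21.6] 0.0 1.1 0.0
5 [-26.5, 39.2, -21.7] 0.0 0.9 0.0
6 [-26.4, 39.2, -21.6] 0.0 1.1 0.0
7 [-32.0, 32.7, -24.7] 0.0 1.2 0.0
8 [-32.0, 32.7, -24.7] 0.0 1.4 0.0
9 [-32.1, 32.7, -24.7] 0.0 1.5 0.0
10 [-32.0, 32.7, -24.6] 0.0 1.6 0.0
11 [-32.1, 32.7, -24.7] 0.0 1.6 0.0
12 [-32.0, 32.6, -24.6] 0.0 1.7 0.0
13 [-32.1, 32.7, -24.7] 0.0 1.7 0.0
14 [-32.0, 32.6, -24.6] 0.0 1.5 0.0
15 [-32.1, 32.7, -24.7] 0.0 1.3 0.0
16 [-44.7, 31.7, -14.8] 0.0 1.2 0.0
17 [-44.8, 31.7, -14.7] 0.0 1.0 0.0
18 [-44.7, 31.7, -14.8] 0.0 0.8 0.0
19 [-44.8, 31.6, -14.7] 0.0 0.8 0.0
[ 0.42 -0.05  0.32] [-0.9   0.15  1.85  0.78  1.6  -0.6 ]
```

Emit:
apply_moves([
  {"xyz": [-17,16,-11],"turn": 0.08},
  {"xyz": [-17,16,-11],"turn": 0.08},
  {"xyz": [-28,38,-22],"turn": 0.06},
  {"xyz": [-26,39,-22],"turn": 0},
  {"xyz": [-26,39,-22],"turn": 0},
  {"xyz": [-26,39,-22],"turn": 0},
  {"xyz": [-26,39,-22],"turn": 0},
  {"xyz": [-26,39,-22],"turn": 0},
  {"xyz": [-32,33,-25],"turn": 0},
  {"xyz": [-32,33,-25],"turn": 0},
])

```text
time: 10.6
tool_pos: [0.3024, 0.5015, 0.4886]
tool_rot: [3.129, -0.877, 1.112]
contact_force: [0.4, -0.9, -0.4]
opening: 0.0
```

```bash
python3 - <<'E'
from h import *
p,R,s=state();print(s['time'],p.round(3),R.round(3).tolist(),np.round(s['qpos'],3))
plan([(.38,.15,.42),(.42,-.05,.32)],step=.055)
E
```

```text
10.6 [0.302 0.501 0.489] [[0.283, 0.892, 0.352], [0.573, -0.451, 0.684], [0.769, 0.008, -0.639]] [ 0.754 -0.094  1.635  0.372  0.788  1.069]
0 [-33.2, 32.5, -24.2] 0.0 1.5 0.0
1 [-33.2, 32.5, -24.2] 0.0 1.6 0.0
2 [-33.2, 32.5, -24.2] 0.0 1.6 0.0
3 [-33.1, 32.5, -24.2] 0.0 1.7 0.0
4 [-33.2, 32.5, -24.2] 0.0 1.7 0.0
5 [-33.1, 32.4, -24.1] 0.0 1.5 0.0
6 [-33.2, 32.5, -24.2] 0.0 1.3 0.0
7 [-36.0, 25.0, -11.8] 0.0 1.0 0.0
8 [-36.0, 25.0, -11.7] 0.0 0.9 0.0
9 [-36.1, 25.1, -11.8] 0.0 0.7 0.0
10 [-36.0, 25.0, -11.7] 0.0 0.6 0.0
11 [-36.1, 25.1, -11.8] 0.0 0.7 0.0
[ 0.42 -0.05  0.32] [-0.9   0.15  1.85  0.78  1.59 -0.6 ]
```

Emit:
apply_moves([
  {"xyz": [-33,32.5,-24],"turn": 0},
  {"xyz": [-33,32.5,-24],"turn": 0},
  {"xyz": [-33,32.5,-24],"turn": 0},
  {"xyz": [-33,32.5,-24],"turn": 0},
  {"xyz": [-33,32.5,-24],"turn": 0},
  {"xyz": [-33,32.5,-24],"turn": 0},
  {"xyz": [-33,32.5,-24],"turn": 0},
  {"xyz": [-45,31.5,-15],"turn": 0.01},
  {"xyz": [-45,31.5,-15],"turn": 0},
  {"xyz": [-45,31.5,-15],"turn": 0},
])

```text
time: 11.85
tool_pos: [0.4101, 0.0002, 0.3446]
tool_rot: [3.139, -0.874, 1.096]
contact_force: [1.1, 0.2, -0.8]
opening: 0.0004
```

Emit:
apply_moves([
  {"xyz": [-40,30,-14],"turn": 0},
  {"xyz": [0,0,0],"turn": 0},
])

```text
time: 12.1
tool_pos: [0.4206, -0.0464, 0.3218]
tool_rot: [-3.136, -0.875, 1.088]
contact_force: [0.3, 0.7, 0.3]
opening: 0.0007
```

```bash
python3 - <<'E'
from h import *
import cv2
from cell import robot
p,R,s=state();print(s['time'],p.round(4),R.round(3).tolist(),np.round(s['qpos'],3))
c=robot.read_camera("wrist")
np.savez("pics/w1.npz",mtx=c["mtx"],T=c["T_tool_cam"],p=p,Rt=R);print(c["T_tool_cam"].round(3))
P=np.load("pose.npy");z=R[:,2];print("case dir",rz(-P[2])@z, "case pos", (rz(-P[2])@(p-[P[0],P[1],0])).round(3))
b=cv2.resize(c["frame"],None,fx=1.42,fy=1.42,interpolation=cv2.INTER_CUBIC);cv2.imwrite("pics/w1.png",c["frame"]);cv2.imwrite("pics/w1b.png",b)
E
```

```text
12.1 [ 0.4206 -0.0464  0.3218] [[0.298, 0.888, 0.351], [0.568, -0.461, 0.682], [0.767, -0.003, -0.641]] [-0.896  0.142  1.852  0.777  1.593 -0.582]
[[ 0.001 -0.97  -0.244  0.064]
 [ 1.     0.001  0.    -0.001]
 [-0.    -0.244  0.97  -0.158]
 [ 0.     0.     0.     1.   ]]
case dir [ 0.74859147 -0.16834629 -0.64130363] case pos [-0.153  0.145  0.322]
```

View pics/w1b.png

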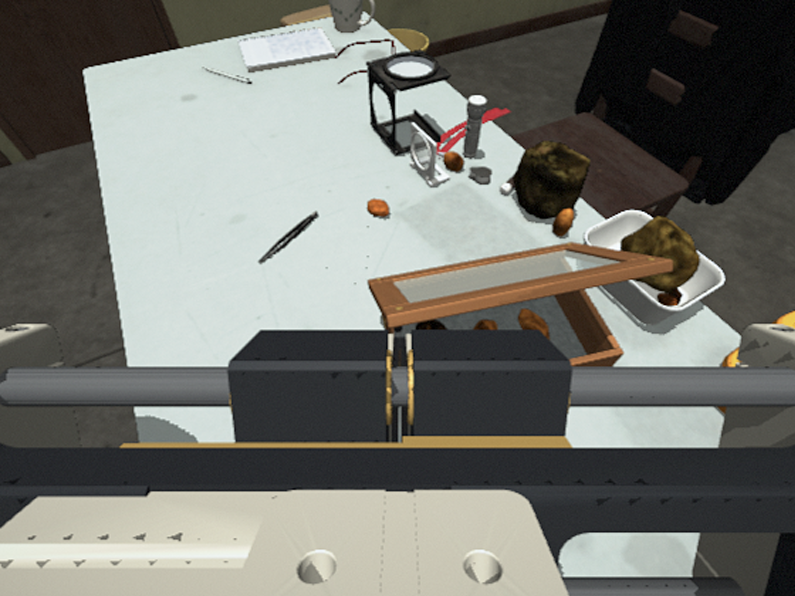

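```bash
cat >> h.py <<'E'
def wproj(w,X):  # world points -> wrist px
    return tproj(w,(np.asarray(X)-w["p"])@w["Rt"])
def tproj(w,q):
    T=w["T"]; c=(np.asarray(q)-T[:3,3])@T[:3,:3]; c=c@w["mtx"].T; return c[:,:2]/c[:,2:]
E
python3 - <<'E'
from h import *
from scipy.optimize import least_squares
w=np.load("pics/w1.npz");print(w["mtx"].round(1).tolist())
for y in(.019,.03,.04): print(y,(tproj(w,[(.0095,y,0),(.0095,-y,0),(-.0095,y,0),(.0095,y,-.019),(.0095,y,-.04)])*1.42).round(0).tolist())
T=[((-75,120,70),(273,456)),((-75,-120,70),(357,126)),((-50,-134,176),(327,66)),((-50,134,176),(222,466)),((82.7,134,79.2),(50,419)),((82.7,-134,79.2),(146,50))]
S=[((75,120,0),(612,392)),((-75,120,0),(760,325)),((-75,120,70),(760,258)),((-50,134,176),(747,147)),((82.7,134,79.2),(612,302)),((82.7,-134,79.2),(428,180)),((-42.3,-134,185.2),(543,40))]
V=[((-42.3,134,185.2),(388,319)),((82.7,134,79.2),(370,282)),((-42.3,-134,185.2),(672,262)),((-75,-120,70),(620,352)),((82.7,-134,79.2),(569,243))]
tp=np.array([u for _,u in T])/4+[190,125]; sp=(np.array([u for _,u in S])-[400,0])/3.8+[195,165]; vp=np.array([u for _,u in V])/1.42
t,s=cam("top"),cam("scene")
P=np.load("pose.npy");print("w resid old",(wproj(w,toW(P,[a for a,_ in V]))-vp).round(1).tolist())
def f(p): return np.r_[proj(t,toW(p,[a for a,_ in T]))-tp,proj(s,toW(p,[a for a,_ in S]))-sp,wproj(w,toW(p,[a for a,_ in V]))-vp]
r=least_squares(lambda p:f(p).ravel(),P,loss="soft_l1")
print(r.x);print(np.round(f(r.x),1).tolist());np.save("pose2.npy",r.x)
E
```

```text
[[295.2, 0.0, 281.1], [0.0, 295.2, 209.8], [0.0, 0.0, 1.0]]
0.019 [[448.0, 335.0], [353.0, 335.0], [447.0, 379.0], [455.0, 353.0], [463.0, 378.0]]
0.03 [[476.0, 335.0], [325.0, 335.0], [474.0, 379.0], [486.0, 353.0], [500.0, 378.0]]
0.04 [[501.0, 335.0], [300.0, 335.0], [498.0, 379.0], [514.0, 353.0], [532.0, 378.0]]
w resid old [[-3.2, -2.4], [-3.2, -1.6], [1.5, -1.2], [2.9, 2.4], [2.0, -0.1]]
[0.59923425 0.06521814 1.32665094]
[[0.4, 0.3], [0.2, -0.5], [0.6, -0.1], [1.5, 0.9], [-0.7, 0.7], [-0.7, -0.4], [-0.1, 0.3], [0.5, 0.1], [0.9, -2.3], [1.8, -1.6], [0.1, 2.9], [-2.2, 1.1], [-1.1, -2.4], [-2.8, -1.3], [-3.7, -0.8], [1.1, -1.9], [2.9, 1.8], [1.2, -0.4]]
```

```bash
cat >> h.py <<'E'
def c2w(P,v): return rz(P[2])@np.array(v,float)
def tgt(P,R,x,y,z): # TCP world so that upper tip edge centre is at case (x,y,z) mm
    return toW(P,[(x,y,z)])[0]-R[:,0]*.0095
E
python3 - <<'E'
from h import *
for n in("pose","pose2"):
    P=np.load(n+".npy");p,R,s=state();print(n,toW(P,[(-35,122,158)]).round(4),"xt,yt,zt in case",(rz(-P[2])@R).round(3).tolist())
    g=tgt(P,R,-21,89,141.8);print(g.round(4));pre=g-R[:,2]*.075
    plan([pre],step=.04)
E
```

```text
pose [[0.4727 0.0622 0.158 ]] xt,yt,zt in case [[0.625, -0.221, 0.749], [-0.143, -0.975, -0.168], [0.768, -0.002, -0.641]]
[0.5053 0.062  0.1345]
0 [-11.7, 5.4, 29.7] 0.0 0.7 0.0
1 [-11.7, 5.4, 29.7] 0.0 0.6 0.0
2 [-11.7, 5.4, 29.7] 0.0 0.6 0.0
3 [-11.7, 5.4, 29.7] 0.0 0.6 0.0
4 [-11.8, 5.4, 29.7] 0.0 0.6 0.0
[0.479 0.011 0.183] [-0.69  0.38  2.    0.93  1.21 -0.76]
pose2 [[0.4724 0.0607 0.158 ]] xt,yt,zt in case [[0.623, -0.231, 0.747], [-0.15, -0.973, -0.176], [0.768, -0.002, -0.641]]
[0.505  0.061  0.1345]
0 [-11.9, 5.4, 29.5] 0.0 0.6 0.0
1 [-11.8, 5.5, 29.5] 0.0 0.6 0.0
2 [-11.9, 5.4, 29.5] 0.0 0.6 0.0
3 [-11.8, 5.5, 29.6] 0.0 0.6 0.0
4 [-11.9, 5.4, 29.5] 0.0 0.5 0.0
[0.479 0.01  0.183] [-0.69  0.38  2.    0.93  1.22 -0.77]
```

Emit:
apply_moves([
  {"xyz": [-12,5.5,29],"turn": 0},
  {"xyz": [-12,5.5,29.5],"turn": 0},
  {"xyz": [-12,5.5,29.5],"turn": 0},
  {"xyz": [-12,5.5,29.5],"turn": 0},
  {"xyz": [-12,5.5,29.5],"turn": 0},
  {"xyz": [0,0,0],"turn": 0},
])

```text
time: 12.9
tool_pos: [0.4777, 0.0118, 0.183]
tool_rot: [-3.137, -0.875, 1.095]
contact_force: [-0.4, 0.1, 0.3]
opening: 0.0007
```

```bash
python3 - <<'E'
from h import *
import cv2
from cell import robot
p,R,s=state();print(s['time'],p.round(4),np.round(s['qpos'],3))
c=robot.read_camera("wrist")
np.savez("pics/w2.npz",mtx=c["mtx"],T=c["T_tool_cam"],p=p,Rt=R);w=np.load("pics/w2.npz")
d=robot.read_camera("scene")["frame"]
A=cv2.resize(c["frame"][100:270,190:390],None,fx=2.5,fy=2.5,interpolation=cv2.INTER_CUBIC)
B=cv2.resize(d[150:270,200:320],None,fx=2.4,fy=2.4,interpolation=cv2.INTER_CUBIC)
o=np.zeros((425,790,3),np.uint8);o[:A.shape[0],:500]=A;o[:288,501:789]=B;cv2.imwrite("pics/w2b.png",o)
pts=[(-42.3,134,185.2),(-50,134,176),(82.7,134,79.2),(-35,122,161),(-35,127,64)]
for n in("pose","pose2"): print(n,((wproj(w,toW(np.load(n+".npy"),pts))-[190,100])*2.5).round(0).tolist())
E
```

```text
12.9 [0.4777 0.0118 0.183 ] [-0.694  0.376  2.005  0.924  1.217 -0.768]
pose [[81.0, 259.0], [90.0, 304.0], [91.0, 188.0], [134.0, 283.0], [147.0, 428.0]]
pose2 [[82.0, 263.0], [92.0, 308.0], [89.0, 191.0], [135.0, 287.0], [148.0, 432.0]]
```

View pics/w2b.png

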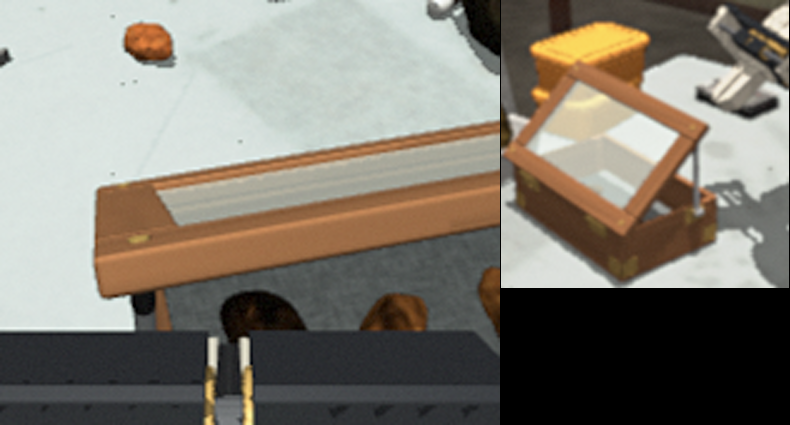

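```bash
python3 - <<'E'
from h import *
from scipy.optimize import least_squares
w1,w2=np.load("pics/w1.npz"),np.load("pics/w2.npz")
V1=[((-42.3,134,185.2),(388,319)),((82.7,134,79.2),(370,282)),((-42.3,-134,185.2),(672,262)),((-75,-120,70),(620,352)),((82.7,-134,79.2),(569,243))]
V2=[((-42.3,134,185.2),(97,253)),((-50,134,176),(101,297)),((82.7,134,79.2),(97,188))]
o1=np.array([u for _,u in V1])/1.42;o2=np.array([u for _,u in V2])/2.5+[190,100]
def f(p):
    a=lambda V:toW(p,[v for v,_ in V])+[0,0,p[3]]
    return np.r_[wproj(w1,a(V1))-o1,wproj(w2,a(V2))-o2]
P=np.load("pose2.npy")
for reg in(300,0):
    r=least_squares(lambda p:np.r_[f(p).ravel(),reg*p[3]],[*P,0],loss="soft_l1");print(r.x.round(4),f(r.x).round(1).tolist())
    q=toW(r.x,[(-35,122,161),(-35,124,120)])+[0,0,r.x[3]];print("prop px",((wproj(w2,q)-[190,100])*2.5).round(),q.round(4).tolist())
    if reg: np.save("pose3.npy",r.x)
    p,R,s=state();d=R.T@(tgt(r.x,R,-21,89,141.8)+[0,0,r.x[3]]-p)*1000;print("to target tool mm",d.round(1))
E
```

```text
[ 0.604   0.0694  1.318  -0.0057] [[-1.2, -3.6], [-1.7, -2.0], [-0.9, -1.8], [1.5, 0.8], [1.3, -0.3], [-0.6, 0.9], [1.1, 0.6], [0.5, -0.2]]
prop px [[145. 279.]
 [150. 350.]] [[0.4771, 0.066, 0.1553], [0.4752, 0.0665, 0.1143]]
to target tool mm [-1.6  2.5 84.6]
[ 0.6042  0.0701  1.3168 -0.0068] [[-1.3, -3.6], [-1.7, -2.0], [-1.6, -1.5], [1.0, 0.9], [1.0, -0.1], [-0.5, 0.9], [1.2, 0.5], [0.6, -0.1]]
prop px [[145. 279.]
 [150. 349.]] [[0.4773, 0.0668, 0.1542], [0.4754, 0.0673, 0.1132]]
to target tool mm [-2.   2.4 85.9]
```

Emit:
apply_moves([
  {"xyz": [-1,3,8],"turn": 0},
  {"xyz": [0,0,20],"turn": 0},
  {"xyz": [0,0,20],"turn": 0},
  {"xyz": [0,0,18],"turn": 0},
  {"xyz": [0,0,8],"turn": 0},
  {"xyz": [0,0,0],"turn": 0},
  {"xyz": [0,0,0],"turn": 0},
])

```text
time: 13.88
tool_pos: [0.5069, 0.0579, 0.135]
tool_rot: [-3.141, -0.875, 1.095]
contact_force: [-0.3, -0.8, -0.4]
opening: 0.0005
```

```bash
python3 - <<'E'
from h import *
import cv2
from cell import robot
p,R,s=state();print(s['time'],p.round(4),np.round(s['contact_force'],1))
c=robot.read_camera("wrist")
np.savez("pics/w3.npz",mtx=c["mtx"],T=c["T_tool_cam"],p=p,Rt=R);w=np.load("pics/w3.npz")
d=robot.read_camera("scene")["frame"];cv2.imwrite("pics/s3.png",d)
A=cv2.resize(c["frame"][100:270,150:350],None,fx=2.5,fy=2.5,interpolation=cv2.INTER_CUBIC)
B=cv2.resize(d[160:250,240:312],None,fx=4,fy=4,interpolation=cv2.INTER_CUBIC)
o=np.zeros((425,790,3),np.uint8);o[:A.shape[0],:500]=A;o[:360,501:789]=B;cv2.imwrite("pics/w3b.png",o)
E
```

```text
13.875 [0.5069 0.0579 0.135 ] [-0.3 -0.8 -0.4]
```

View pics/w3b.png

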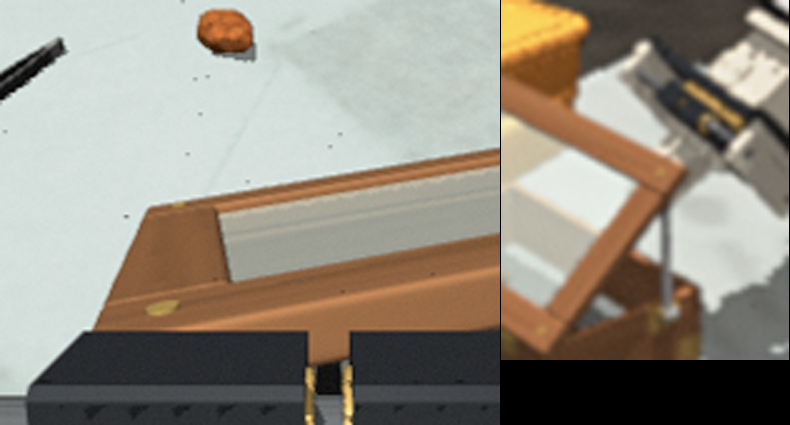

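```bash
python3 - <<'E'
from h import *
from scipy.optimize import least_squares
w1,w2,w3=[np.load(f"pics/w{i}.npz") for i in(1,2,3)]
def tri(o): 
    r=least_squares(lambda X:np.concatenate([wproj(w,[X])[0]-u for w,u in o]),[.47,.05,.18]);return r.x,r.fun.round(1)
a,ra=tri([(w1,np.array([388,319])/1.42),(w2,np.array([97,253])/2.5+[190,100]),(w3,np.array([107,302])/2.5+[150,100])])
b,rb=tri([(w1,np.array([370,282])/1.42),(w2,np.array([97,188])/2.5+[190,100]),(w3,np.array([150,208])/2.5+[150,100])])
p,R=w3["p"],w3["Rt"]
for n,X,r,c in(("front top corner",a,ra,(-42.3,134,185.2)),("hinge top corner",b,rb,(82.7,134,79.2))):
    print(n,X.round(4),r,"tool",(R.T@(X-p)*1000).round(1))
    for m in("pose","pose2","pose3"):
        P=np.load(m+".npy");Y=toW(P,[c])[0]+[0,0,P[3] if len(P)>3 else 0];print("  ",m,Y.round(4),"tool",(R.T@(Y-p)*1000).round(1),((wproj(w3,[Y])-[150,100])*2.5).round())
sc=cam("scene");print(((proj(sc,[p,p+R[:,0]*.0095+R[:,1]*.019,p+R[:,0]*.0095-R[:,1]*.019,p-R[:,2]*.05])-[240,160])*4+[501,0]).round())
E
```

```text
front top corner [0.4678 0.0762 0.165 ] [-2.9 -6.8  0.6 -2.9  0.7  4.5] tool [ 21.9 -43.1 -20.5]
   pose [0.4592 0.0581 0.1852] tool [ 24.6 -42.5 -48.7] [[ 60. 350.]]
   pose2 [0.459  0.0566 0.1852] tool [ 23.7 -42.  -49.9] [[ 61. 359.]]
   pose3 [0.4637 0.062  0.1795] tool [ 23.7 -40.3 -40.9] [[ 90. 339.]]
hinge top corner [0.4922 0.1689 0.0881] [-0.2 -1.   0.9 -0.  -0.6  0.6] tool [ 22.9 -63.8 100.7]
   pose [0.4907 0.1791 0.0792] tool [ 21.4 -69.8 112.8] [[140. 208.]]
   pose2 [0.4892 0.1779 0.0792] tool [ 20.2 -70.6 111.4] [[137. 212.]]
   pose3 [0.4949 0.183  0.0735] tool [ 20.5 -67.9 120.6] [[151. 207.]]
[[629. 206.]
 [610. 189.]
 [633. 209.]
 [676. 157.]]
```

```bash
python3 - <<'E'
from h import *
import cv2
from cell import robot
c=robot.read_camera("wrist")["frame"];w=np.load("pics/w3.npz");s=cv2.imread("pics/s3.png");sc=cam("scene")
f=4;x0,y0=170,175
A=cv2.resize(c[y0:y0+85,x0:x0+195],None,fx=f,fy=f,interpolation=cv2.INTER_CUBIC)
B=cv2.resize(s[195:245,255:305],None,fx=5,fy=5,interpolation=cv2.INTER_CUBIC);C=B.copy()
for m,col in(("pose",(255,0,0)),("pose3",(0,255,0))):
    P=np.load(m+".npy");dz=P[3] if len(P)>3 else 0
    n=np.array([.644,0,.765])*12
    L=np.array([[-50,134,176],[-50,-20,176]],float)
    for l in(L,L+n,L+n+26*np.array([.765,0,-.644])):
        q=((wproj(w,toW(P,l)+[0,0,dz])-[x0,y0]+.5)*f).astype(int).tolist();cv2.line(A,q[0],q[1],col,1)
p,R=w["p"],w["Rt"]
bx=[p+R@np.array(v)/1000 for v in([9.5,-19,0],[9.5,19,0],[-9.5,19,0],[-9.5,-19,0],[9.5,-19,0],[9.5,-19,-50])]
cv2.polylines(C,[((proj(sc,bx)-[255,195]+.5)*5).astype(int)],False,(0,0,255),1)
o=np.zeros((600,780,3),np.uint8);o[:340]=A;o[345:595,:250]=B;o[345:595,260:510]=C;cv2.imwrite("pics/w3c.png",o)
E
```

```text
(no output)
```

View pics/w3c.png

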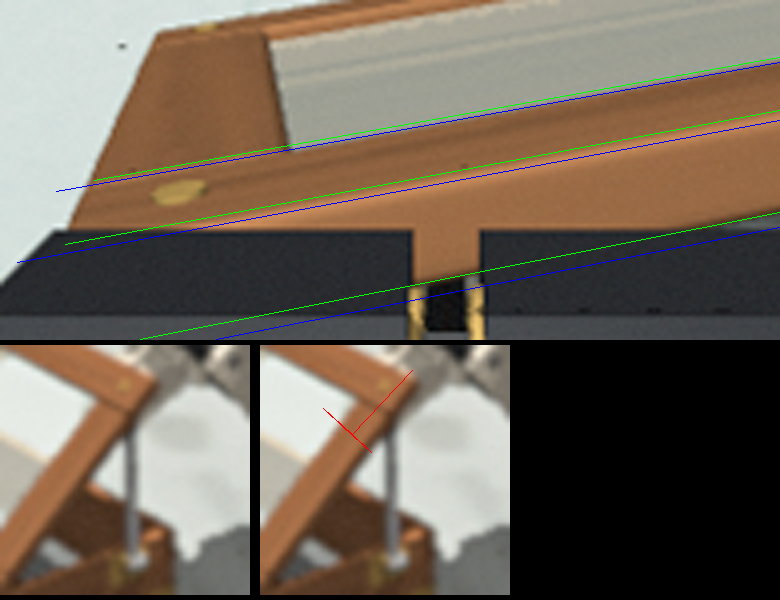

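Emit:
apply_moves([
  {"xyz": [0,0,6],"turn": 0},
  {"xyz": [-0.6,-4,-0.7],"turn": 0},
  {"xyz": [-0.6,-4,-0.7],"turn": 0},
  {"xyz": [-0.3,-2,-0.3],"turn": 0},
  {"xyz": [-0.3,-2,-0.3],"turn": 0},
  {"xyz": [0,0,0],"turn": 0},
])

```text
time: 14.78
tool_pos: [0.4968, 0.0654, 0.1308]
tool_rot: [-3.14, -0.875, 1.094]
contact_force: [-0.0, -0.5, -0.2]
opening: 0.0005
```

Emit:
apply_moves([
  {"xyz": [-0.3,-2,-0.3],"turn": 0},
  {"xyz": [-0.3,-2,-0.3],"turn": 0},
  {"xyz": [0,0,0],"turn": 0},
])

```text
time: 15.15
tool_pos: [0.4928, 0.0666, 0.1307]
tool_rot: [-3.14, -0.875, 1.094]
contact_force: [0.3, -0.9, 0.3]
opening: 0.0005
```

```bash
cat > st.py <<'E'
from h import *
import cv2
from cell import robot
p,R,s=state();P=np.load("pose3.npy");u=rz(-P[2])@(p+R[:,0]*.0095-[P[0],P[1],P[3]])
print(round(s['time'],2),"upper tip in case mm",(u*1000).round(1),"F case",(rz(-P[2])@np.array(s['contact_force'])).round(1))
d=robot.read_camera("scene")["frame"];a=cv2.imread("pics/s3.png")
print("scene diff px",int((cv2.absdiff(a,d)[165:270,195:300].max(2)>40).sum()))
import sys
if len(sys.argv)>1: cv2.imwrite(sys.argv[1],cv2.resize(d[160:275,190:330],None,fx=5,fy=5,interpolation=cv2.INTER_CUBIC))
E
python3 st.py
```

```text
15.15 upper tip in case mm [-24.6 105.6 143.7] F case [-0.8 -0.5  0.3]
scene diff px 570
```

```bash
python3 st.py pics/s4.png
```

```text
15.2 upper tip in case mm [-24.6 105.5 143.8] F case [ 0.5  0.4 -0.2]
scene diff px 570
```

View pics/s4.png

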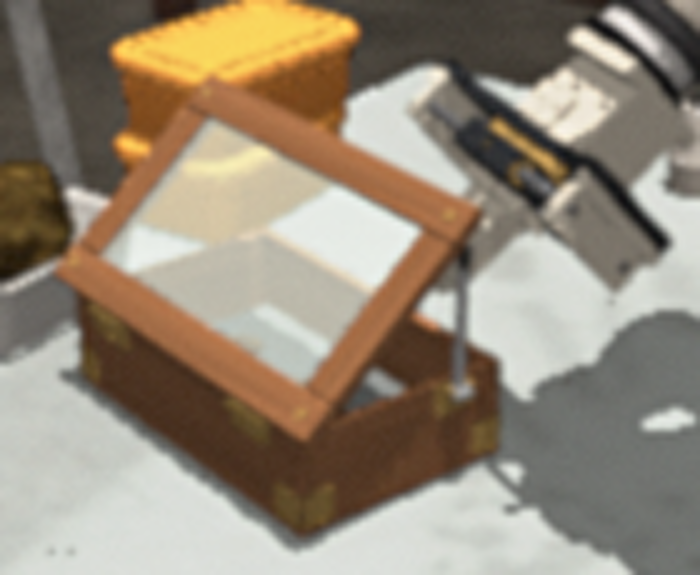

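Emit:
apply_moves([
  {"xyz": [1,-2,-0.3],"turn": 0},
  {"xyz": [-0.3,-2,-0.3],"turn": 0},
  {"xyz": [0,0,0],"turn": 0},
])

```text
time: 15.62
tool_pos: [0.4891, 0.0684, 0.1316]
tool_rot: [-3.14, -0.875, 1.094]
contact_force: [-1.1, -0.2, -1.4]
opening: 0.0002
```

```bash
python3 st.py
```

```text
15.62 upper tip in case mm [-23.7 109.6 144.6] F case [-0.5  1.1 -1.4]
scene diff px 702
```

Emit:
apply_moves([
  {"xyz": [-0.3,-2,-0.3],"turn": 0},
  {"xyz": [-0.3,-2,-0.3],"turn": 0},
  {"xyz": [0,0,0],"turn": 0},
])

```text
time: 16.05
tool_pos: [0.4853, 0.0695, 0.1316]
tool_rot: [-3.14, -0.875, 1.094]
contact_force: [-0.2, -0.6, -0.7]
opening: 0.0002
```

```bash
python3 st.py
```

```text
16.05 upper tip in case mm [-23.7 113.6 144.6] F case [-0.6  0.  -0.7]
scene diff px 797
```

```bash
python3 - <<'E'
from h import *
import cv2
from cell import robot
d=robot.read_camera("scene")["frame"];c=robot.read_camera("wrist")["frame"];t=robot.read_camera("top")["frame"];a=cv2.imread("pics/s3.png");t0=cv2.imread("pics/top1.png")
o=np.zeros((600,800,3),np.uint8)
for i,x in enumerate((a,d)): o[:300,i*300:i*300+295]=cv2.resize(x[195:245,260:309],(295,300),interpolation=cv2.INTER_CUBIC)
o[300:600,:400]=cv2.resize(c[195:270,220:320],(400,300),interpolation=cv2.INTER_CUBIC)
o[300:600,400:800]=cv2.resize(t[205:250,215:275],(400,300),interpolation=cv2.INTER_CUBIC)
cv2.imwrite("pics/s5.png",o)
E
```

```text
(no output)
```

View pics/s5.png

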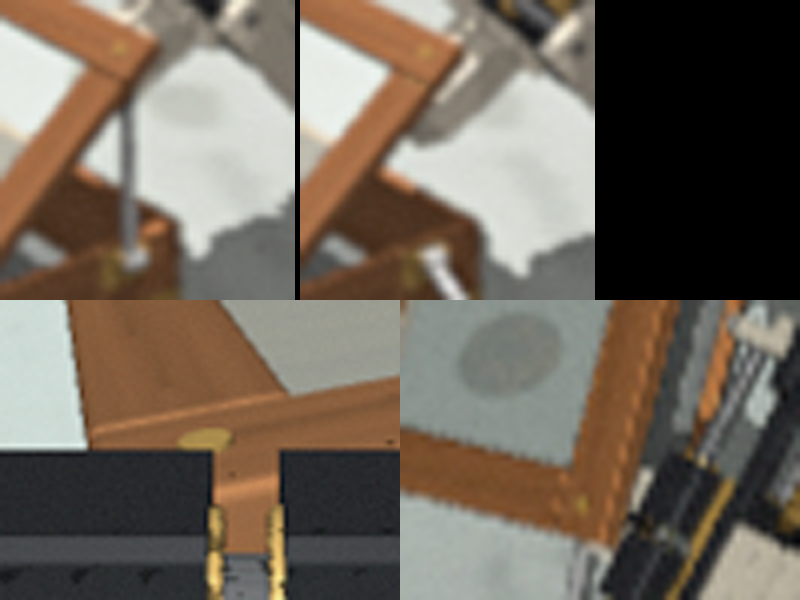

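The prop is down and the lid is resting on the fingers. Next I'll plan the lowering path.

```bash
cat > low.py <<'E'
from h import *
import sys
p,R,s=state();P=np.load("pose3.npy");u=(rz(-P[2])@(p+R[:,0]*.0095-[P[0],P[1],P[3]]))*1000
RT=(rz(-P[2])@R)
A=[float(x) for x in sys.argv[1].split(",")]; S=[float(x) for x in sys.argv[2].split(",")]; N=int(sys.argv[3])
a=np.linspace(A[0],A[1],N+1); ss=np.linspace(S[0],S[1],N+1)
X=np.c_[75-164*np.cos(a)+ss, 0*a+u[1], 70+164*np.sin(a)-ss*.856]
print("now",u.round(1),"plan start",X[0].round(1),"end",X[-1].round(1))
rows=(np.diff(X,axis=0)@RT); acc=np.zeros(3); out=[]
for r in rows:
    acc+=r; q=np.round(acc,1); acc-=q; out.append(q.tolist())
print(",".join('{"xyz":%s,"turn":0}'%o for o in out))
E
python3 low.py .66,.43 31,20 10; python3 low.py .43,.25 20,14 9
```

```text
now [-23.7 113.6 144.6] plan start [-23.6 113.6 144. ] end [-54.1 113.6 121.2]
{"xyz":[-3.7, 0.7, -1.2],"turn":0},{"xyz":[-3.7, 0.8, -1.1],"turn":0},{"xyz":[-3.7, 0.7, -1.1],"turn":0},{"xyz":[-3.7, 0.7, -0.9],"turn":0},{"xyz":[-3.6, 0.7, -0.9],"turn":0},{"xyz":[-3.7, 0.6, -0.8],"turn":0},{"xyz":[-3.6, 0.7, -0.7],"turn":0},{"xyz":[-3.6, 0.6, -0.6],"turn":0},{"xyz":[-3.7, 0.6, -0.5],"turn":0},{"xyz":[-3.5, 0.6, -0.5],"turn":0}
now [-23.7 113.6 144.6] plan start [-54.1 113.6 121.2] end [-69.9 113.6  98.6]
{"xyz":[-3.1, 0.4, 0.1],"turn":0},{"xyz":[-3.1, 0.5, 0.1],"turn":0},{"xyz":[-3.1, 0.4, 0.1],"turn":0},{"xyz":[-3.0, 0.4, 0.3],"turn":0},{"xyz":[-3.1, 0.4, 0.3],"turn":0},{"xyz":[-3.0, 0.4, 0.3],"turn":0},{"xyz":[-3.0, 0.3, 0.5],"turn":0},{"xyz":[-2.9, 0.4, 0.4],"turn":0},{"xyz":[-3.0, 0.3, 0.6],"turn":0}
```

Emit:
apply_moves([
  {"xyz": [0,0,0],"turn": 0},
  {"xyz": [0,0,0],"turn": 0},
  {"xyz": [0,0,0],"turn": 0},
  {"xyz": [0,0,0],"turn": 0},
  {"xyz": [0,0,0],"turn": 0},
  {"xyz": [-1,0.2,-0.3],"turn": 0},
  {"xyz": [-2.7,0.5,-0.9],"turn": 0},
  {"xyz": [-3.7,0.7,-1.1],"turn": 0},
  {"xyz": [-3.7,0.7,-1.1],"turn": 0},
  {"xyz": [-3.7,0.7,-1],"turn": 0},
])

```text
time: 17.5
tool_pos: [0.482, 0.0564, 0.1229]
tool_rot: [-3.14, -0.875, 1.094]
contact_force: [-0.0, 0.3, -1.2]
opening: 0.0004
```

Emit:
apply_moves([
  {"xyz": [-3.6,0.7,-0.9],"turn": 0},
  {"xyz": [-3.7,0.6,-0.8],"turn": 0},
  {"xyz": [-3.6,0.7,-0.7],"turn": 0},
  {"xyz": [-3.6,0.6,-0.6],"turn": 0},
  {"xyz": [-3.7,0.6,-0.5],"turn": 0},
  {"xyz": [-3.5,0.6,-0.5],"turn": 0},
  {"xyz": [-3.1,0.4,0.1],"turn": 0},
  {"xyz": [-3.1,0.5,0.1],"turn": 0},
  {"xyz": [-1.5,0.2,0],"turn": 0},
  {"xyz": [0,0,0],"turn": 0},
])

```text
time: 18.75
tool_pos: [0.4764, 0.0351, 0.1028]
tool_rot: [-3.14, -0.875, 1.094]
contact_force: [0.2, 0.3, -1.2]
opening: 0.0006
```

```bash
python3 - <<'E'
from h import *
import cv2
from cell import robot
p,R,s=state();P=np.load("pose3.npy");u=(rz(-P[2])@(p+R[:,0]*.0095-[P[0],P[1],P[3]]))*1000
print(s['time'],u.round(1),np.round(s['contact_force'],1))
d=robot.read_camera("scene")["frame"];c=robot.read_camera("wrist");np.savez("pics/w6.npz",mtx=c["mtx"],T=c["T_tool_cam"],p=p,Rt=R)
o=np.zeros((600,800,3),np.uint8)
o[:,:400]=cv2.resize(c["frame"][195:270,256:306],(400,600),interpolation=cv2.INTER_CUBIC)
o[:400,400:]=cv2.resize(d[170:270,210:310],(400,400),interpolation=cv2.INTER_CUBIC);cv2.imwrite("pics/s6.png",o)
E
```

```text
18.75 [-59.2 113.6 115.8] [ 0.2  0.3 -1.2]
```

View pics/s6.png

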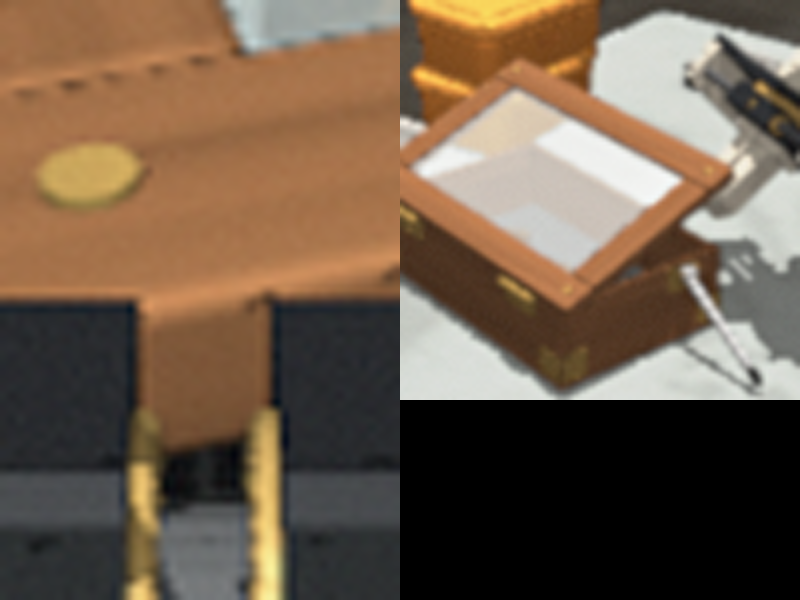

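```bash
python3 low.py .382,.2 18,11.5 10; python3 low.py .2,.08 11.5,8.5 10;python3 low.py .08,0.02 8.5,8 10; python3 low.py 0.02,-.04 8,8 10
```

```text
now [-59.2 113.5 115.9] plan start [-59.2 113.5 115.7] end [-74.2 113.5  92.7]
{"xyz":[-2.8, 0.4, 0.1],"turn":0},{"xyz":[-2.8, 0.4, 0.2],"turn":0},{"xyz":[-2.7, 0.3, 0.2],"turn":0},{"xyz":[-2.8, 0.4, 0.3],"turn":0},{"xyz":[-2.7, 0.3, 0.3],"turn":0},{"xyz":[-2.7, 0.3, 0.4],"turn":0},{"xyz":[-2.7, 0.4, 0.4],"turn":0},{"xyz":[-2.6, 0.3, 0.5],"turn":0},{"xyz":[-2.6, 0.3, 0.5],"turn":0},{"xyz":[-2.7, 0.2, 0.6],"turn":0}
now [-59.2 113.5 115.9] plan start [-74.2 113.5  92.7] end [-80.  113.5  75.8]
{"xyz":[-1.7, 0.2, 0.6],"turn":0},{"xyz":[-1.7, 0.1, 0.5],"turn":0},{"xyz":[-1.7, 0.1, 0.7],"turn":0},{"xyz":[-1.7, 0.2, 0.6],"turn":0},{"xyz":[-1.6, 0.1, 0.6],"turn":0},{"xyz":[-1.7, 0.1, 0.7],"turn":0},{"xyz":[-1.6, 0.2, 0.7],"turn":0},{"xyz":[-1.7, 0.1, 0.7],"turn":0},{"xyz":[-1.6, 0.1, 0.7],"turn":0},{"xyz":[-1.6, 0.1, 0.7],"turn":0}
now [-59.2 113.5 115.9] plan start [-80.  113.5  75.8] end [-81.  113.5  66.4]
{"xyz":[-0.8, 0.0, 0.5],"turn":0},{"xyz":[-0.8, 0.1, 0.5],"turn":0},{"xyz":[-0.8, -0.0, 0.5],"turn":0},{"xyz":[-0.8, 0.0, 0.6],"turn":0},{"xyz":[-0.8, 0.0, 0.5],"turn":0},{"xyz":[-0.7, 0.1, 0.5],"turn":0},{"xyz":[-0.8, -0.0, 0.5],"turn":0},{"xyz":[-0.8, -0.0, 0.6],"turn":0},{"xyz":[-0.8, 0.0, 0.5],"turn":0},{"xyz":[-0.7, 0.0, 0.6],"turn":0}
now [-59.2 113.5 115.9] plan start [-81.  113.5  66.4] end [-80.9 113.5  56.6]
{"xyz":[-0.8, 0.0, 0.6],"turn":0},{"xyz":[-0.7, 0.0, 0.6],"turn":0},{"xyz":[-0.8, 0.0, 0.7],"turn":0},{"xyz":[-0.7, 0.0, 0.6],"turn":0},{"xyz":[-0.8, 0.0, 0.6],"turn":0},{"xyz":[-0.7, 0.0, 0.7],"turn":0},{"xyz":[-0.8, 0.0, 0.6],"turn":0},{"xyz":[-0.7, 0.0, 0.7],"turn":0},{"xyz":[-0.8, -0.0, 0.6],"turn":0},{"xyz":[-0.7, -0.0, 0.7],"turn":0}
```

Emit:
apply_moves([
  {"xyz": [-1.4,0.2,0.1],"turn": 0},
  {"xyz": [-2.8,0.4,0.2],"turn": 0},
  {"xyz": [-2.8,0.4,0.2],"turn": 0},
  {"xyz": [-2.8,0.4,0.3],"turn": 0},
  {"xyz": [-2.7,0.3,0.3],"turn": 0},
  {"xyz": [-2.7,0.3,0.4],"turn": 0},
  {"xyz": [-2.7,0.4,0.4],"turn": 0},
  {"xyz": [-2.6,0.3,0.5],"turn": 0},
  {"xyz": [-2.6,0.3,0.5],"turn": 0},
  {"xyz": [-2.6,0.2,0.6],"turn": 0},
])

```text
time: 20.1
tool_pos: [0.473, 0.0213, 0.0808]
tool_rot: [-3.14, -0.875, 1.094]
contact_force: [-0.4, 0.3, -1.0]
opening: 0.0006
```

Emit:
apply_moves([
  {"xyz": [-2.4,0.2,0.7],"turn": 0},
  {"xyz": [-1.7,0.1,0.6],"turn": 0},
  {"xyz": [-1.7,0.1,0.6],"turn": 0},
  {"xyz": [-1.7,0.2,0.6],"turn": 0},
  {"xyz": [-1.7,0.1,0.6],"turn": 0},
  {"xyz": [-1.7,0.1,0.7],"turn": 0},
  {"xyz": [-1.6,0.2,0.7],"turn": 0},
  {"xyz": [-1.6,0.1,0.7],"turn": 0},
  {"xyz": [-1.6,0.1,0.7],"turn": 0},
  {"xyz": [0,0,0],"turn": 0},
])

```text
time: 21.35
tool_pos: [0.4715, 0.0159, 0.065]
tool_rot: [-3.14, -0.875, 1.094]
contact_force: [-0.7, 0.5, -1.4]
opening: 0.0006
```

```bash
python3 - <<'E'
from h import *
import cv2
from cell import robot
p,R,s=state();P=np.load("pose3.npy");u=(rz(-P[2])@(p+R[:,0]*.0095-[P[0],P[1],P[3]]))*1000
print(s['time'],u.round(1),np.round(s['contact_force'],1))
d=robot.read_camera("scene")["frame"];c=robot.read_camera("wrist")
o=np.zeros((600,800,3),np.uint8)
o[:,:400]=cv2.resize(c["frame"][195:270,256:306],(400,600),interpolation=cv2.INTER_CUBIC)
o[:400,400:]=cv2.resize(d[170:270,210:310],(400,400),interpolation=cv2.INTER_CUBIC);cv2.imwrite("pics/s7.png",o)
E
```

```text
21.35 [-79.  113.5  78. ] [-0.7  0.5 -1.4]
```

View pics/s7.png

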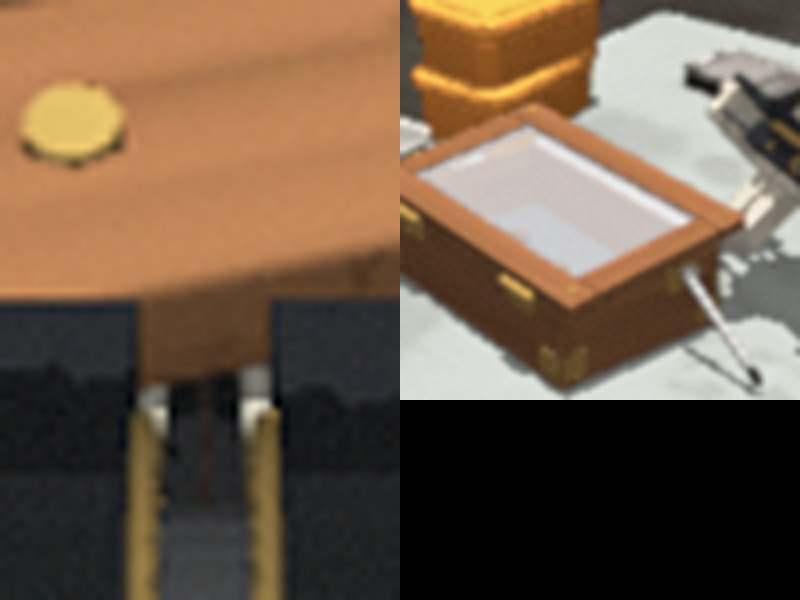

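Emit:
apply_moves([
  {"xyz": [-0.8,0,0.5],"turn": 0},
  {"xyz": [-1,0,0.6],"turn": 0},
  {"xyz": [-1,0.1,0.6],"turn": 0},
  {"xyz": [-1,0,0.6],"turn": 0},
  {"xyz": [-1,0.1,0.6],"turn": 0},
  {"xyz": [-1,0,0.7],"turn": 0},
  {"xyz": [-0.8,0,0.5],"turn": 0},
  {"xyz": [-0.5,0,0.4],"turn": 0},
  {"xyz": [-0.4,0,0.3],"turn": 0},
  {"xyz": [-0.4,0,0.3],"turn": 0},
])

```text
time: 22.7
tool_pos: [0.4712, 0.0149, 0.0558]
tool_rot: [-3.14, -0.875, 1.095]
contact_force: [-0.6, 0.2, -1.4]
opening: 0.0004
```

Emit:
apply_moves([
  {"xyz": [-0.4,0,0.3],"turn": 0},
  {"xyz": [-0.4,0,0.3],"turn": 0},
  {"xyz": [-0.4,0,0.3],"turn": 0},
  {"xyz": [-0.4,0,0.3],"turn": 0},
  {"xyz": [-0.4,0,0.3],"turn": 0},
  {"xyz": [-0.4,0,0.3],"turn": 0},
  {"xyz": [-0.4,0,0.3],"turn": 0},
  {"xyz": [-0.4,0,0.3],"turn": 0},
  {"xyz": [0,0,0],"turn": 0},
])

```text
time: 23.82
tool_pos: [0.471, 0.0147, 0.0517]
tool_rot: [-3.14, -0.875, 1.094]
contact_force: [-0.6, -0.9, -2.1]
opening: 0.0002
```

```bash
python3 st.py
```

```text
23.82 upper tip in case mm [-80.3 113.7  64.7] F case [-1.   0.3 -2.1]
scene diff px 3408
```

Emit:
apply_moves([
  {"xyz": [-0.4,0,0.3],"turn": 0},
  {"xyz": [-0.4,0,0.3],"turn": 0},
  {"xyz": [-0.4,0,0.3],"turn": 0},
  {"xyz": [-0.4,0,0.3],"turn": 0},
  {"xyz": [-0.4,0,0.3],"turn": 0},
  {"xyz": [-0.4,0,0.3],"turn": 0},
  {"xyz": [0,0,0],"turn": 0},
])

```text
time: 24.75
tool_pos: [0.471, 0.0146, 0.0488]
tool_rot: [-3.14, -0.875, 1.094]
contact_force: [-0.1, -0.7, -2.0]
opening: 0.0005
```

```bash
python3 st.py
```

```text
24.75 upper tip in case mm [-80.5 113.7  61.8] F case [-0.7 -0.1 -2. ]
scene diff px 3433
```

Emit:
apply_moves([
  {"xyz": [-0.4,0,0.3],"turn": 0},
  {"xyz": [-0.4,0,0.3],"turn": 0},
  {"xyz": [-0.4,0,0.3],"turn": 0},
  {"xyz": [-0.4,0,0.3],"turn": 0},
  {"xyz": [-0.4,0,0.3],"turn": 0},
  {"xyz": [-0.4,0,0.3],"turn": 0},
  {"xyz": [0,0,0],"turn": 0},
])

```text
time: 25.68
tool_pos: [0.4709, 0.0144, 0.0457]
tool_rot: [-3.14, -0.875, 1.094]
contact_force: [0.3, -0.1, -0.2]
opening: 0.0003
```

```bash
python3 st.py pics/s8.png; python3 - <<'E'
import cv2,numpy as np
from cell import robot
c=robot.read_camera("wrist")["frame"];a=cv2.imread("pics/s8.png")
o=np.zeros((500,800,3),np.uint8);o[:,:450]=cv2.resize(a,None,fx=.87,fy=.87)[:500,130:580];o[:,460:790]=cv2.resize(c[195:270,256:306],(330,500),interpolation=cv2.INTER_CUBIC);cv2.imwrite("pics/s8b.png",o)
E
```

```text
25.68 upper tip in case mm [-80.6 113.8  58.7] F case [-0.  -0.3 -0.2]
scene diff px 3430
```

View pics/s8b.png

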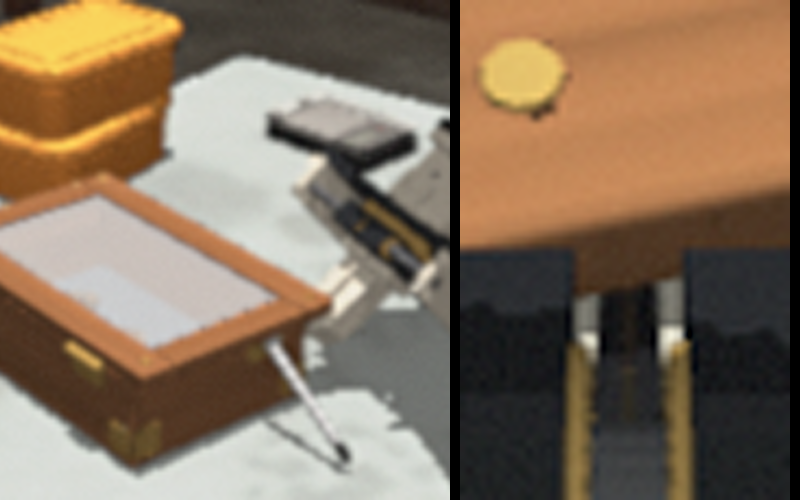

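Emit:
apply_moves([
  {"xyz": [-0.8,0,0.6],"turn": 0},
  {"xyz": [-0.8,0,0.6],"turn": 0},
  {"xyz": [-2,0.4,-1],"turn": 0},
  {"xyz": [-6,2,-7],"turn": 0},
  {"xyz": [-9,3.3,-11],"turn": 0},
  {"xyz": [-12,4.4,-15],"turn": 0},
  {"xyz": [-12,4.4,-15],"turn": 0},
  {"xyz": [-12,4.4,-15],"turn": 0},
  {"xyz": [0,4,-30],"turn": 0},
  {"xyz": [10,0,-30],"turn": 0},
])

```text
time: 27.02
tool_pos: [0.4344, -0.1073, 0.0904]
tool_rot: [-3.138, -0.875, 1.092]
contact_force: [-0.3, 0.1, 0.3]
opening: 0.0002
```

Emit:
apply_moves([
  {"xyz": [10,0,-20],"turn": 0},
  {"xyz": [0,0,0],"turn": 0},
  {"xyz": [0,0,0],"turn": 0},
  {"xyz": [0,0,0],"turn": 0},
])

```text
time: 27.52
tool_pos: [0.4308, -0.1128, 0.11]
tool_rot: [-3.137, -0.876, 1.093]
contact_force: [0.1, 0.6, 0.1]
opening: 0.0002
```

```bash
python3 st.py; python3 - <<'E'
import cv2,numpy as np
from cell import robot
t=robot.read_camera("top")["frame"];t0=cv2.imread("pics/top1.png");s=robot.read_camera("scene")["frame"]
o=np.zeros((600,800,3),np.uint8);o[:300,:400]=cv2.resize(t0[90:300,100:440],(400,300));o[:300,400:]=cv2.resize(t[90:300,100:440],(400,300));o[300:,:]=cv2.resize(s[150:285,140:320],(800,600))[150:450]
cv2.imwrite("pics/fin.png",o)
E
```

```text
27.52 upper tip in case mm [-213.8  120.8  123. ] F case [0.6 0.1 0.1]
scene diff px 3449
```

View pics/fin.png

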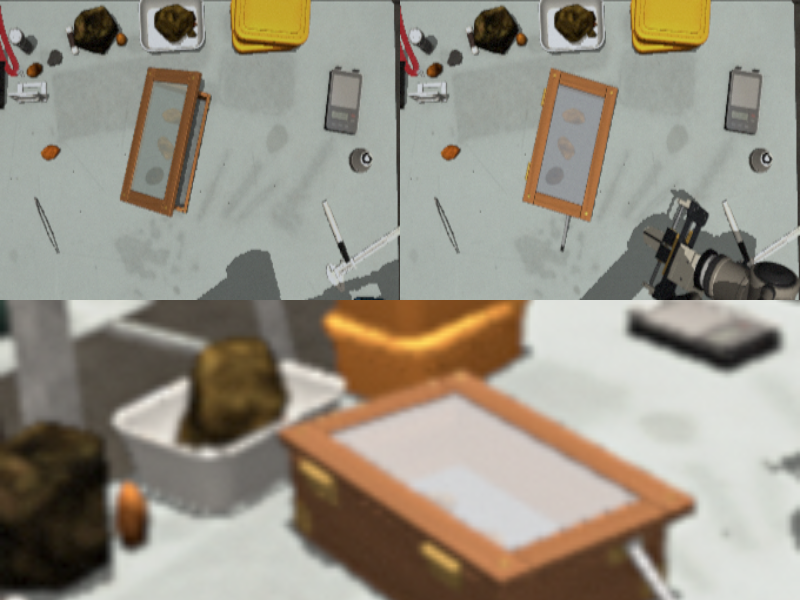

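The lid is shut, the prop is hanging outside the case, everything else is where it was, and the arm is clear. I'll hand the job in.

```bash
python3 -c "
from cell import robot
print(robot.hand_in())"
```

```text
the job is handed in; nothing more can be done
None
```

The lid is shut and the job is handed in, at about 27.5 s of the 42 s allowed.

**How it went**
- **Tilting the tool:** The moves cannot tilt the tool, so I pushed the arm against its reach limit in free space. That left the fingers pointing about 40° below level.
- **Prop and catch:** I slid the closed fingers in under the lid beside the prop and pushed the prop outward. The lid dropped by my estimate 0.02–0.04 rad onto the fingers and rested there for at least a second.
- **Lowering:** I brought the lid down on the fingers by its front lip at 20–25 mm/s, slowing to about 4 mm/s at the end. The measured downward load on the fingers, mostly 1 to 2 N, fell to about 0 as the lid met the rim. I then drew the fingers out downward and forward.

**Last checks**
- **Scene:** The top and scene pictures show the lid flat on the case and the prop hanging outside. The amber, pen, cone and tweezers look unmoved, and the arm is clear with contact force about 0.
- **Disagreements:** My fits of the case position from the fixed cameras and from the wrist camera differed by 5–8 mm, mostly along the wrist camera's line of sight. I worked from the wrist fit, and views during the lowering agreed with it to about 1 mm in how far the fingers reached under the lip.
- **Not seen directly:** The force reading did not clearly show the moment the prop gave way; I saw that only in the next pictures. I did not measure the lid's angle during the drop or at the end, only inferred it from pictures, geometry and forces.
- **Pictures:** I viewed 12, two over the budget of 10.

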